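Clamp the test bar that matches the sample in the measuring stage

ROBOT

A 7-joint arm with a two-finger parallel gripper is mounted at the origin on a cart in front of the work surface, level with it; the furniture and walls round the work are solid. World frame = base frame: x ahead of the robot, y to its left, z up, the work surface at z = 0. Lengths are in m, angles in rad, forces in N, time in s.
With the tool pointing down it reaches from about 0.4 to 0.9 m from the base axis. Payload 5.5 kg.
Tool frame: the origin (TCP) lies midway between the tips of the shut fingers; the grasp point (between the pads) lies robot.tcp_to_grasp behind it (robot.tcp_to_grasp is the distance from the TCP to the grasp point, in m); z points along the fingers, y is the line along which they close (so a half turn about z gives the same grasp; the last joint's range is limited). The gripper opens to 92 mm and grips with 3 to 60 N. Pads are 19 mm wide; open, the fingers measure 130 mm over their backs; the gripper's body (75 mm by 190 mm) begins 47 mm behind the grasp point.
Start: joints at [1.489, 0.501, -0.427, 1.55, 0.221, 1.138, -0.21], TCP at [0.22, -0.612, 0.227] pointing down, gripper open.
Joint ranges: [-2.88, 2.88], [-0.31, 2.03], [-1.54, 1.56], [0.2, 2.42], [-1.41, 4.55], [0.19, 2.02], [-2.57, 2.57]. Speed limits (rad/s): [2.57, 2.57, 3.14, 3.14, 3.14, 3.14, 3.14].

INTERFACE

Orientations are given as [roll, pitch, yaw] about the fixed x, y, z axes, in that order (R = Rz(yaw) Ry(pitch) Rx(roll)).
In Python, from plant import robot, vision, job, nets gives the robot as it stands.
- The arm moves only by the shell command python3 -m creep 'ROWS' [OPENING] [FORCE]. ROWS is JSON, a list of rows, each an object of numbers: "dx", "dy", "dz": the shift along the tool's x, y, z in mm; "turn": the turn about the tool's z in rad. In form: [{"dx": .., "dy": .., "dz": .., "turn": ..}, ...]. A call has 1 to 20 rows; each row is the pose to reach, as a shift and turn from the pose commanded when the call began, along the tool's axes at that moment; what a row does not reach only later rows make up. A row lasts 1/12 s, in which the tool goes at most 41.7 mm and 7.16 degrees, less where a joint would pass 70% of its speed; a pose out of reach is approached as far as the arm can. A call with a gripper value outside its range is refused whole. OPENING is the finger opening in mm, from 0 to 91.8, set as the call begins (- or left out, the last holds). The fingers move at their own pace and stop on an object; FORCE is the grip in N (left out, the last holds). Time passes only in rows, so rows that repeat a pose let the fingers close. It gives the time, the measured TCP pose, the force, the opening and the grip force at its end, in the units of the state.
- robot.get_obs(): the state, without advancing time (a new reading comes with each control period).
- vision.read_camera(name): name is "side" or "top" or "wrist"; returns a dict with "pixels" (384x512x3 uint8, blue, green, red), "fx", "fy", "cx", "cy" (pixels), "R" (3x3) and "t" (3): a world point X has camera coordinates R X + t; the wrist camera has in their place "tool_from_camera" (4x4, takes a point from camera to tool coordinates, whose origin is the TCP and whose axes are the flange's). Camera axes: x right, y down, z forward; pixel columns grow to the right and rows downward; lengths in m; the calibration is good to about 2 mm. A picture is of the moment at which its call begins: read the wrist's pose just before it. There is no depth.
- job.job_done(): hands the job in; it is judged then, once.
Trained networks look in a picture, given as the dict that the camera call returned (one of the last four; its "shot" number tells which), for a name from the list of things; names that differ only in an ending like _2 or _b are one class to them, and where a whole thing is asked for, a point or a joint stands for the part that bears it (a point fixed in the world has none). Each returns a list of dicts, best first, with "conf" (0 to 1); they miss things now and then, are a little off and sometimes report something else, mostly with a low value. They report only what shows in the picture. A call takes as long as a camera call. They do not tell look-alikes from the thing itself.
- nets.recognise(picture, target): "xy" ([column, row] in pixels, amid what is visible of it).
- nets.regions_of(picture, target): "region" (384x512 bool, what is visible of it) and "xy" ([column, row] in pixels, amid what is visible of it).
- nets.pinpoint(picture, target): "xy" ([column, row] in pixels: a listed point, or the origin of a listed thing).
The state is a dict: "time_s": time; "joint_positions": joint angles; "joint_velocities": joint speeds; "joint_efforts": joint torques, N m; "tool_pos": TCP position; "eef_rot": TCP orientation; "wrist_force": force on the tool from outside, world axes, zero at the start; "moment": the same for the moment, N m; "grip_width": finger opening in m; "grip_force": force on a finger pad.
Only numpy, scipy, OpenCV 4.12 (cv2) and the standard library are available. Lean on these libraries where they do the work, as an engineer would, in place of code of your own. Each camera call takes 0.05 s, during which the arm holds its last target. There are 200 camera calls.

TASK

Set up the next measurement: from the bins of the black tray take the steel test bar of the same shape as the sample lying on the note pad right beside the tray, and lay it in the clamping stage, flat on both ledges with each wide head between its cheeks. Let go of it, then swing the stage's cam lever all the way to its stop, so that the bar is clamped against the sprung end stop. Leave the samples and the bystanders where they are and the other bars in the tray.

Things in the scene. Friction and masses are not known exactly. Their poses are not given: they have to be found in the camera images.
- bar_plain: Loose steel dog-bone test bar, 62 mm long (own y), 16 mm thick (z), 0.12 kg: heads 26 mm wide and 10 mm long at both ends, 6 mm sloping shoulders, then the 30 mm gauge. It has a straight gauge 16 mm wide (never the one asked for). Lies lengthwise in one of the tray's four bins. Origin: centre of its underside.
- bar_waisted: Loose steel dog-bone test bar, 62 mm long (own y), 16 mm thick (z), 0.12 kg: heads 26 mm wide and 10 mm long at both ends, 6 mm sloping shoulders, then the 30 mm gauge. It has an hourglass gauge: both sides curve in from 16 mm wide to 8 mm at the middle. Lies lengthwise in one of the tray's four bins. Origin: centre of its underside.
- bar_double: Loose steel dog-bone test bar, 62 mm long (own y), 16 mm thick (z), 0.12 kg: heads 26 mm wide and 10 mm long at both ends, 6 mm sloping shoulders, then the 30 mm gauge. It has a straight 16 mm gauge with two V-notches facing each other at the middle, each 11 mm across and 4.6 mm deep. Lies lengthwise in one of the tray's four bins. Origin: centre of its underside.
- bar_single: Loose steel dog-bone test bar, 62 mm long (own y), 16 mm thick (z), 0.12 kg: heads 26 mm wide and 10 mm long at both ends, 6 mm sloping shoulders, then the 30 mm gauge. It has a straight 16 mm gauge with one V-notch in the middle of its +x side only, 12 mm across and 8.5 mm deep. Lies lengthwise in one of the tray's four bins. Origin: centre of its underside.
- sample_waisted: Sample bar, same as bar_waisted: an hourglass gauge: both sides curve in from 16 mm wide to 8 mm at the middle. Lies on one of three note pads; the sample that lies on job_note is the one to match. Origin: centre of its underside.
- sample_double: Sample bar, same as bar_double: a straight 16 mm gauge with two V-notches facing each other at the middle, each 11 mm across and 4.6 mm deep. Lies on one of three note pads; the sample that lies on job_note is the one to match. Origin: centre of its underside.
- sample_single: Sample bar, same as bar_single: a straight 16 mm gauge with one V-notch in the middle of its +x side only, 12 mm across and 8.5 mm deep. Lies on one of three note pads; the sample that lies on job_note is the one to match. Origin: centre of its underside.
- job_note: Fixed yellow pad of note slips, 76 x 76 x 11 mm, right beside the tray on the robot's side; the sample on it shows which bar is wanted. Two such pads at the back of the bench carry samples of finished jobs. Origin: centre of its underside.
- tray: Fixed black tray, 150 mm (x) by 144 mm (y), walls 22 mm high, floor 3.5 mm above the bench. Three dividers, 44 mm long, part its middle into four bins 30 mm wide, the bars along x. Fingers do not fit beside a bar's gauge, only past its two ends, where the tray is open across with some 35 mm to the end walls. Origin: centre of underside.
- stage: Fixed clamping stage, bed 100 mm (x) by 180 mm (y): end block 72 mm high at its -y end, cam lever at +y; between them two ledges 30 mm up, each with side cheeks 9 mm high for one head of a bar lying along y. At the bar's ends block and cam leave no room for fingers: hold it by the top of its gauge, where both sides are open. Origin: on the bench under bar_seat.
- bar_seat (a point): Where the centre of the bar's underside is once clamped, 30 mm up. With the lever open, lower the bar centred 8 mm from here towards stage +y: it has 4 mm of play either way along y, and 1.8 mm to the cheeks in x (bevelled tops lead in 3 mm more); closing the cam slides it home. Cheeks at stage y = -34 to -13 and 23 to 39 mm.
- end_stop: Sprung steel stop that sticks out of the end block; its face, 22 mm wide, is at stage y = -27.5 mm at rest. The closed cam pushes the bar's head against it, by 3.5 mm against 2.5 N/mm, about 11 N. Origin: the stage's while at rest.
- lever (a joint): Lever angle, rad: 0 = open, pointing along stage +y; it swings level, counter-clockwise from above, to its stop at 1.5, pointing along stage -x, and stays there by friction. It starts between -0.3 and 0.05. The cam under it meets the bar on the way; 2 to 6 N at the knob.
- lever_knob (a point): Top centre of the lever's upright black knob, 85 mm above the bench, 65 mm from the pivot. The knob is 17 mm thick and 31 mm high: pinch it from above.
- lever_pivot (a point): Point on the lever's vertical axis, 85 mm above the bench, at stage x = 0, y = +60 mm.
- specimen_pot: White screw-lid pot, 48 mm wide, 83 mm high, standing behind the work; a bystander. Origin: centre of its underside.
- marker: Felt marker, 142 mm long, lying behind the stage; a bystander. Origin: centre of its underside.
There are look-alikes about, which are no part of the job. Leave any pink look-alike of the job_note alone.

How it is judged:
On the way:
1. with the lever still open, the matching bar lies let go in the stage, flat on both ledges with each head between its cheeks (((horizontal distance between sample_waisted and job_note below 0.045 m and z of bar_waisted in the frame of stage between 0.027 and 0.0335 m and angle between the y axis of bar_waisted and the y axis of stage, either way round below 0.1 rad and x of bar_waisted in the frame of stage between -0.005 and 0.005 m and y of bar_waisted in the frame of stage between 0.001 and 0.0155 m and value of joint lever below 0.6 rad and contact force between bar_waisted and the fingers below 0.05 N) or (horizontal distance between sample_double and job_note below 0.045 m and z of bar_double in the frame of stage between 0.027 and 0.0335 m and angle between the y axis of bar_double and the y axis of stage, either way round below 0.1 rad and x of bar_double in the frame of stage between -0.005 and 0.005 m and y of bar_double in the frame of stage between 0.001 and 0.0155 m and value of joint lever below 0.6 rad and contact force between bar_double and the fingers below 0.05 N) or (horizontal distance between sample_single and job_note below 0.045 m and z of bar_single in the frame of stage between 0.027 and 0.0335 m and angle between the y axis of bar_single and the y axis of stage, either way round below 0.1 rad and x of bar_single in the frame of stage between -0.005 and 0.005 m and y of bar_single in the frame of stage between 0.001 and 0.0155 m and value of joint lever below 0.6 rad and contact force between bar_single and the fingers below 0.05 N))), for 0.2 s.
At the end, for the whole second after the job is handed in: The bar that matches the sample on job_note lies flat on the ledges (within 3 mm in height, 0.1 rad and 4 mm of bar_seat), the lever is past 1.35 rad, the bar presses the end stop with over 5 N, and the three other bars lie flat in the tray (value of joint lever above 1.35 rad and ((horizontal distance between sample_waisted and job_note below 0.045 m and z of bar_waisted in the frame of stage between 0.027 and 0.0335 m and angle between the y axis of bar_waisted and the y axis of stage, either way round below 0.1 rad and horizontal distance between bar_waisted and bar_seat below 0.004 m and contact force between bar_waisted and end_stop above 5 N and linear speed of bar_waisted below 0.01 m/s and x of bar_plain in the frame of tray between -0.06 and 0.06 m and y of bar_plain in the frame of tray between -0.06 and 0.06 m and z of each of bar_plain, bar_double, bar_single in the frame of tray below 0.012 m and x of bar_double in the frame of tray between -0.06 and 0.06 m and y of bar_double in the frame of tray between -0.06 and 0.06 m and x of bar_single in the frame of tray between -0.06 and 0.06 m and y of bar_single in the frame of tray between -0.06 and 0.06 m) or (horizontal distance between sample_double and job_note below 0.045 m and z of bar_double in the frame of stage between 0.027 and 0.0335 m and angle between the y axis of bar_double and the y axis of stage, either way round below 0.1 rad and horizontal distance between bar_double and bar_seat below 0.004 m and contact force between bar_double and end_stop above 5 N and linear speed of bar_double below 0.01 m/s and x of bar_plain in the frame of tray between -0.06 and 0.06 m and y of bar_plain in the frame of tray between -0.06 and 0.06 m and z of each of bar_plain, bar_waisted, bar_single in the frame of tray below 0.012 m and x of bar_waisted in the frame of tray between -0.06 and 0.06 m and y of bar_waisted in the frame of tray between -0.06 and 0.06 m and x of bar_single in the frame of tray between -0.06 and 0.06 m and y of bar_single in the frame of tray between -0.06 and 0.06 m) or (horizontal distance between sample_single and job_note below 0.045 m and z of bar_single in the frame of stage between 0.027 and 0.0335 m and angle between the y axis of bar_single and the y axis of stage, either way round below 0.1 rad and horizontal distance between bar_single and bar_seat below 0.004 m and contact force between bar_single and end_stop above 5 N and linear speed of bar_single below 0.01 m/s and x of bar_plain in the frame of tray between -0.06 and 0.06 m and y of bar_plain in the frame of tray between -0.06 and 0.06 m and z of each of bar_plain, bar_waisted, bar_double in the frame of tray below 0.012 m and x of bar_waisted in the frame of tray between -0.06 and 0.06 m and y of bar_waisted in the frame of tray between -0.06 and 0.06 m and x of bar_double in the frame of tray between -0.06 and 0.06 m and y of bar_double in the frame of tray between -0.06 and 0.06 m))); the robot touches nothing.
It fails at once if the specimen pot is moved by more than 2 cm (distance of specimen_pot from where it was at the start of the episode above 0.02 m).
It fails at once if the marker is moved by more than 2 cm (distance of marker from where it was at the start of the episode above 0.02 m).
It fails at once if a sample is moved by more than 2 cm (distance of any of sample_waisted, sample_double, sample_single from where it was at the start of the episode above 0.02 m).
It also fails if it takes over 67 s, if anything falls off the work surface, if the arm or the gripper's body presses on something with over 40 N, if the wrist force passes 120 N, or if a joint passes its speed limit or range.

## Working session

There is one attempt and no reset: what is moved stays moved. The work goes in short steps, Python scripts to look and compute and a shell command to move; the robot and the scene stay as the last step left them, time stands still between calls to the robot, and variables do not carry over. Pictures are saved under pics/ and viewed, at most 13 in all, crops included, and the job is handed in when it is done.

```bash
mkdir -p pics; ls; cat > h.py <<'E'
import sys; sys.path.insert(0,'.')
import numpy as np, cv2
from plant import robot, vision, job, nets
from scipy.spatial.transform import Rotation as Ro
def cam(n):
    o=robot.get_obs(); p=vision.read_camera(n)
    if 'R' not in p:
        T=np.eye(4); T[:3,:3]=Ro.from_euler('xyz',o['eef_rot']).as_matrix(); T[:3,3]=o['tool_pos']
        M=np.linalg.inv(T@np.array(p['tool_from_camera'])); p['Rw'],p['tw']=M[:3,:3],M[:3,3]
    else: p['Rw'],p['tw']=np.array(p['R']),np.array(p['t'])
    return p
def ray(p,uv,z):
    d=p['Rw'].T@np.array([(uv[0]-p['cx'])/p['fx'],(uv[1]-p['cy'])/p['fy'],1]); c=-p['Rw'].T@p['tw']
    return c+d*(z-c[2])/d[2]
def proj(p,X):
    c=p['Rw']@np.array(X)+p['tw']; return [p['fx']*c[0]/c[2]+p['cx'],p['fy']*c[1]/c[2]+p['cy']]
def tool(X):
    o=robot.get_obs(); return Ro.from_euler('xyz',o['eef_rot']).as_matrix().T@(np.array(X)-o['tool_pos'])*1000
E
python3 - <<'E'
from h import *
o=robot.get_obs(); print(o['tool_pos'],o['eef_rot'],o['grip_width'],robot.tcp_to_grasp)
p=cam('top'); q=cam('side')
cv2.imwrite('pics/top.png',cv2.resize(p['pixels'],(800,600))); cv2.imwrite('pics/side.png',cv2.resize(q['pixels'],(800,600)))
Z=dict(bar_plain=.0035,bar_waisted=.0035,bar_double=.0035,bar_single=.0035,sample_waisted=.011,sample_double=.011,sample_single=.011,job_note=0,tray=0,stage=0,bar_seat=.03,lever_knob=.085,lever_pivot=.085,specimen_pot=0,marker=0)
for n,z in Z.items():
    print(n,[(r['xy'],round(r['conf'],2),ray(p,r['xy'],z)[:2].round(4).tolist()) for r in nets.pinpoint(p,n)[:4]])
E
```

```text
pics
[ 0.21941526 -0.61109807  0.22567235] [-3.13964301e+00 -7.36147818e-05  3.44863461e-01] 0.09176126577259203 0.0188
bar_plain [([185.4, 197.7], 0.64, [0.5539, 0.2659]), ([329.9, 129.1], 0.49, [0.7438, -0.1213])]
bar_waisted [([205.9, 193.0], 0.58, [0.567, 0.2116]), ([197.0, 200.1], 0.48, [0.5478, 0.2349])]
bar_double [([219.8, 194.1], 0.52, [0.5644, 0.1745])]
bar_single [([212.3, 194.9], 0.64, [0.562, 0.1944]), ([192.3, 116.7], 0.28, [0.7738, 0.252]), ([357.5, 198.0], 0.22, [0.5572, -0.1942])]
sample_waisted [([211.7, 247.4], 0.59, [0.4233, 0.1931]), ([191.6, 118.4], 0.53, [0.7673, 0.2529])]
sample_double [([209.8, 246.8], 0.52, [0.4249, 0.1981]), ([232.5, 116.9], 0.39, [0.7727, 0.1429])]
sample_single [([233.9, 119.5], 0.67, [0.7656, 0.1391]), ([211.6, 245.2], 0.66, [0.4291, 0.1935])]
job_note [([162.3, 272.3], 0.91, [0.3569, 0.3228]), ([128.1, 226.3], 0.9, [0.4768, 0.4165]), ([285.4, 189.9], 0.81, [0.5775, -0.0011]), ([207.5, 247.1], 0.74, [0.4236, 0.2051])]
tray []
stage [([371.1, 203.9], 0.7, [0.5419, -0.2315])]
bar_seat [([375.3, 203.8], 0.56, [0.5407, -0.2347]), ([191.4, 116.9], 0.37, [0.7669, 0.2511])]
lever_knob [([330.1, 200.4], 0.65, [0.5453, -0.1065])]
lever_pivot [([356.9, 198.0], 0.62, [0.5519, -0.1738])]
specimen_pot [([279.4, 136.9], 0.58, [0.7216, 0.0155])]
marker [([328.3, 130.3], 0.66, [0.7412, -0.1175])]
```

View pics/top.png

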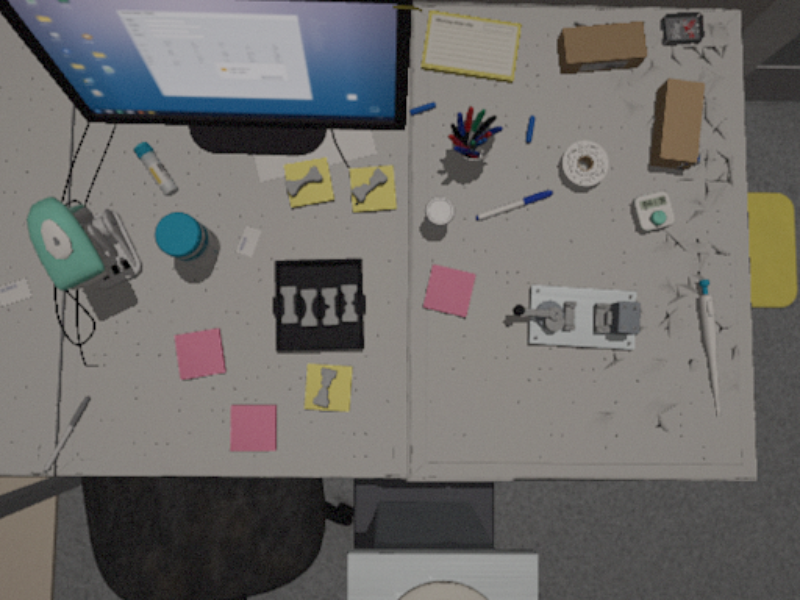

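```bash
python3 - <<'E'
from h import *
p=cam('top'); a=p['pixels'][165:280,150:300]; cv2.imwrite('pics/crop.png',cv2.resize(a,(780,598),interpolation=cv2.INTER_CUBIC))
E
```

```text
(no output)
```

View pics/crop.png

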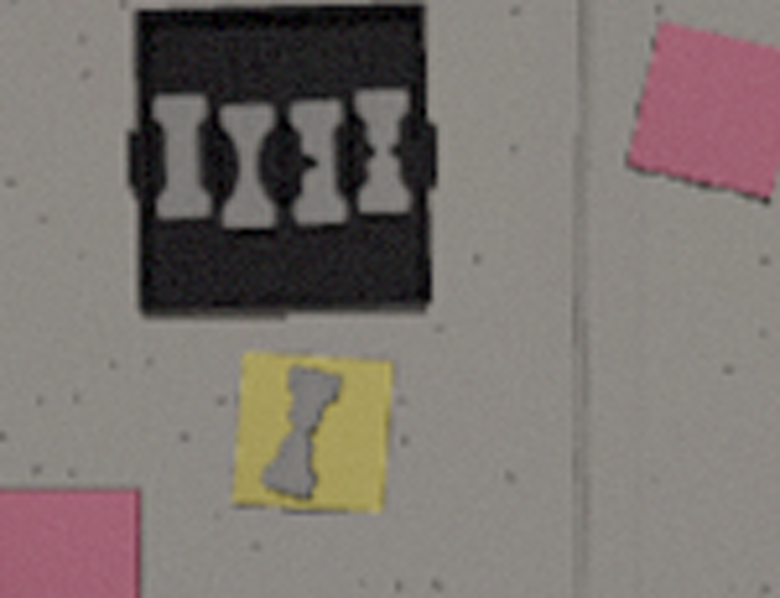

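The sample on the yellow pad beside the tray (crop ~(300,435), full image (208,248)) is still ambiguous between waisted and double. The tray bins, left to right, hold plain (185,197), waisted (197,198), single (211,196) and double (223,194). The pink pads are look-alikes. I'll move over the tray for a close look.

```bash
python3 -m creep '[{"dx":356,"dy":-309,"dz":-74,"turn":-0.6},{"dx":356,"dy":-309,"dz":-74,"turn":-0.6},{"dx":356,"dy":-309,"dz":-74,"turn":-0.6},{"dx":356,"dy":-309,"dz":-74,"turn":-0.6},{"dx":356,"dy":-309,"dz":-74,"turn":-0.6},{"dx":356,"dy":-309,"dz":-74,"turn":-0.6},{"dx":356,"dy":-309,"dz":-74,"turn":-0.6},{"dx":356,"dy":-309,"dz":-74,"turn":-0.6},{"dx":356,"dy":-309,"dz":-74,"turn":-0.6},{"dx":356,"dy":-309,"dz":-74,"turn":-0.6},{"dx":520,"dy":-675,"dz":-74,"turn":-1.226},{"dx":520,"dy":-675,"dz":-74,"turn":-1.226},{"dx":520,"dy":-675,"dz":-74,"turn":-1.226},{"dx":520,"dy":-675,"dz":-74,"turn":-1.226},{"dx":520,"dy":-675,"dz":-74,"turn":-1.226},{"dx":520,"dy":-675,"dz":-74,"turn":-1.226},{"dx":520,"dy":-675,"dz":-74,"turn":-1.226},{"dx":520,"dy":-675,"dz":-74,"turn":-1.226},{"dx":520,"dy":-675,"dz":-74,"turn":-1.226},{"dx":520,"dy":-675,"dz":-74,"turn":-1.226}]' 82 && python3 - <<'E'
from h import *
p=cam('wrist'); cv2.imwrite('pics/w1.png',cv2.resize(p['pixels'],(800,600)))
c=-p['Rw'].T@p['tw'];print(c,p['Rw'][2])
for n,z in dict(job_note=0,bar_plain=.0035,bar_waisted=.0035,bar_double=.0035,bar_single=.0035,sample_waisted=.011,sample_double=.011,sample_single=.011,tray=0).items():
    print(n,[(r['xy'],round(r['conf'],2),ray(p,r['xy'],z)[:2].round(4).tolist()) for r in nets.pinpoint(p,n)[:4]])
E
```

```text
time_s: 2.57
tool_pos: [0.4759, 0.1619, 0.3003]
eef_rot: [3.14, 0.001, 1.57]
wrist_force: [1.4, -0.1, 0.0]
grip_width: 0.0821
grip_force: 0.0
[0.47698525 0.22803582 0.45800024] [ 2.17626924e-04 -2.46052386e-01 -9.69256507e-01]
job_note [([219.3, 137.8], 0.75, [0.4207, 0.1993]), ([317.5, 255.0], 0.68, [0.5887, -0.0062]), ([175.0, 59.0], 0.64, [0.3582, 0.3156])]
bar_plain [([307.3, 94.8], 0.93, [0.5579, 0.2641])]
bar_waisted [([307.4, 116.5], 0.89, [0.5595, 0.232])]
bar_double [([313.4, 161.5], 0.8, [0.5724, 0.1614])]
bar_single [([306.5, 138.3], 0.56, [0.5596, 0.1985])]
sample_waisted [([448.8, 112.2], 0.59, [0.7739, 0.2379])]
sample_double [([220.1, 137.2], 0.71, [0.4234, 0.2009])]
sample_single [([433.7, 181.8], 0.81, [0.7677, 0.1291])]
tray [([307.7, 129.7], 0.78, [0.5615, 0.2117])]
```

View pics/w1.png

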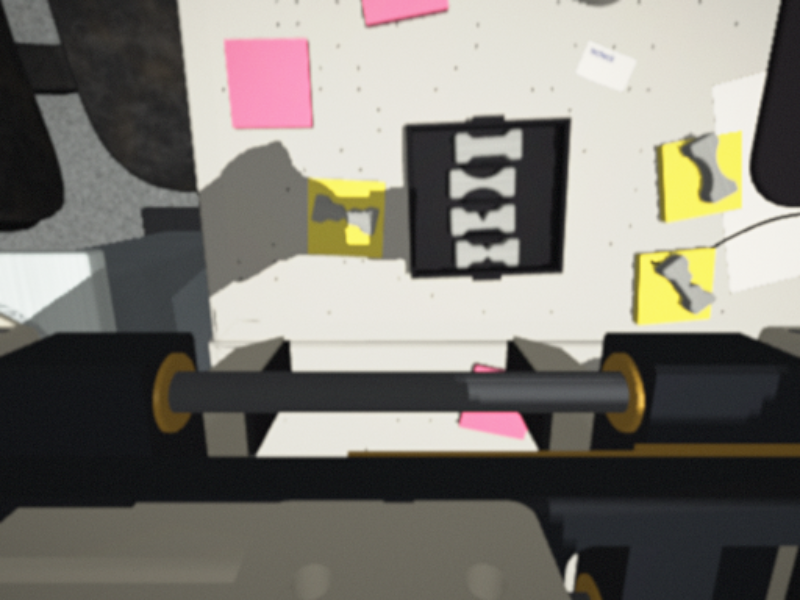

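The picture shows the yellow job_note at (345,217), half in shadow; the back pads carry samples at (710,170), likely hourglass, and (685,283), likely single notch. The nets report double on job_note. I'll check it in one enlarged crop of all three samples.

```bash
python3 - <<'E'
from h import *
p=cam('wrist')['pixels']; q=cam('top')['pixels']
g=lambda a:cv2.resize(np.clip((a/255.)**.6*255,0,255).astype('uint8'),(390,290),interpolation=cv2.INTER_CUBIC)
cv2.imwrite('pics/c2.png',np.vstack([np.hstack([g(p[112:167,190:255]),g(p[80:135,415:480])]),np.hstack([g(p[155:210,400:465]),g(q[225:270,185:235])])]))
E
```

```text
(no output)
```

View pics/c2.png

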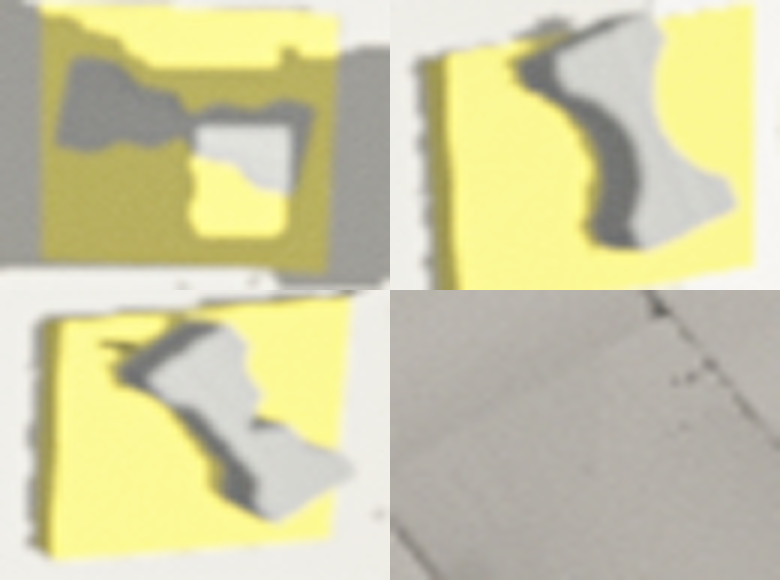

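The crop shows the job_note sample with opposed V-notches on a straight gauge, so it is double. The back pads carry the hourglass and the single notch. The target is bar_double, the tray bar nearest the stage, at top (223,194). Now a cleaner measurement from the resting arm.

```bash
cat >> h.py <<'E'
def axis(p,n,near,z):
    best=None
    for r in nets.regions_of(p,n):
        ys,xs=np.nonzero(r['region']); 
        if len(xs)<30: continue
        (u,v),(w,h),a=cv2.minAreaRect(np.c_[xs,ys].astype('float32'))
        b=cv2.boxPoints(((u,v),(w,h),a)); W=[ray(p,x,z)[:2] for x in b]; c=np.mean(W,0)
        e1,e2=W[1]-W[0],W[2]-W[1]; e=e1 if np.hypot(*e1)>np.hypot(*e2) else e2
        print(n,round(r['conf'],2),'c',c.round(4),'ang',round(float(np.arctan2(e[1],e[0])),3),'L',np.hypot(*e1).round(4),np.hypot(*e2).round(4))
E
python3 - <<'E'
from h import *
for s in ('wrist','top'):
    o=robot.get_obs(); p=cam(s); print(s,o['tool_pos'])
    for r in nets.pinpoint(p,'bar_double')[:2]: print(r['xy'],r['conf'],ray(p,r['xy'],.0035)[:2])
    for n in ('bar_double','bar_single','bar_plain'): axis(p,n,None,.0195)
    axis(p,'tray',None,.02)
E
```

```text
wrist [0.47610713 0.15881528 0.29998099]
[310.3, 159.1] 0.56 [0.56706276 0.16225388]
[434.2, 177.7] 0.45 [0.77186034 0.13097643]
bar_double 0.64 c [0.565  0.1637] ang 0.059 L 0.0629 0.0272
bar_single 0.6 c [0.5589 0.196 ] ang 0.053 L 0.0617 0.026
bar_plain 0.55 c [0.5614 0.2642] ang 0.056 L 0.0636 0.0266
tray 0.69 c [0.5634 0.2143] ang 1.571 L 0.1532 0.1519
tray 0.43 c [0.7741 0.2429] ang -1.003 L 0.0338 0.0661
top [0.4758137  0.16010262 0.29995605]
tray 0.9 c [0.5943 0.2196] ang -1.513 L 0.1543 0.0875
```

```bash
python3 -m creep '[{"dx":5,"dy":89,"dz":60,"turn":-0.056},{"dx":5,"dy":89,"dz":160,"turn":-0.056},{"dx":5,"dy":89,"dz":160,"turn":-0.056},{"dx":5,"dy":89,"dz":160,"turn":-0.056},{"dx":5,"dy":89,"dz":160,"turn":-0.056},{"dx":5,"dy":89,"dz":160,"turn":-0.056},{"dx":5,"dy":89,"dz":160,"turn":-0.056},{"dx":5,"dy":89,"dz":160,"turn":-0.056},{"dx":5,"dy":89,"dz":160,"turn":-0.056}]' 80 && python3 - <<'E'
from h import *
o=robot.get_obs(); print(o['tool_pos'],o['eef_rot'])
p=cam('wrist'); 
for r in nets.pinpoint(p,'bar_double')[:2]: print(r['xy'],r['conf'],ray(p,r['xy'],.0035)[:2])
for n in ('bar_double','bar_single'): axis(p,n,None,.0195)
im=p['pixels'].copy()
cv2.circle(im,tuple(int(v) for v in proj(p,[*o['tool_pos'][:2],.0195])),3,(0,0,255),-1)
cv2.imwrite('pics/w3.png',cv2.resize(im,(800,600)))
E
```

```text
time_s: 4.52
tool_pos: [0.5655, 0.1662, 0.1423]
eef_rot: [3.138, -0.001, 1.627]
wrist_force: [-0.2, 0.2, 0.1]
grip_width: 0.0804
grip_force: 0.0
[0.5655286  0.1661828  0.14231042] [ 3.13824768e+00 -6.53415984e-04  1.62748635e+00]
[255.3, 187.0] 0.95 [0.56801535 0.16156728]
bar_double 0.77 c [0.5664 0.1646] ang 0.056 L 0.0284 0.0607
bar_single 0.73 c [0.5597 0.196 ] ang 0.075 L 0.0614 0.0261
```

View pics/w3.png

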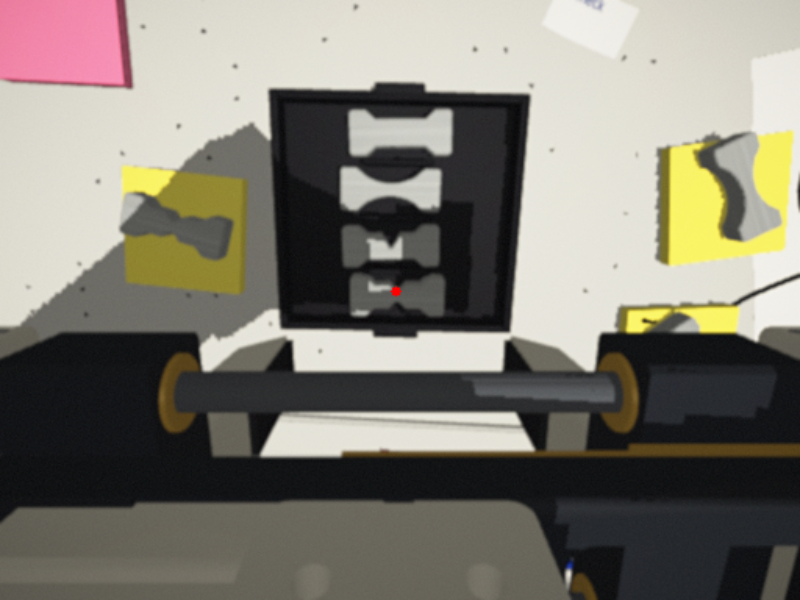

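The job_note sample (175,225) shows double V-notches. The red TCP mark (396,292) sits on the bar_double centre (397,296), and both tray ends are clear for the fingers. Next: descend and grip.

```bash
python3 -m creep '[{"dx":-2,"dy":1,"dz":35},{"dx":-2,"dy":1,"dz":70},{"dx":-2,"dy":1,"dz":100},{"dx":-2,"dy":1,"dz":118},{"dx":-2,"dy":1,"dz":128},{"dx":-2,"dy":1,"dz":134},{"dx":-2,"dy":1,"dz":134},{"dx":-2,"dy":1,"dz":134}]' && python3 -m creep '[{"dz":0},{"dz":0},{"dz":0},{"dz":0},{"dz":0},{"dz":0},{"dz":0},{"dz":0},{"dz":0},{"dz":0}]' 50 25
```

```text
invalid input
```

```bash
python3 -m creep '[{"dx":-2,"dy":1,"dz":35,"turn":0},{"dx":-2,"dy":1,"dz":70,"turn":0},{"dx":-2,"dy":1,"dz":100,"turn":0},{"dx":-2,"dy":1,"dz":118,"turn":0},{"dx":-2,"dy":1,"dz":128,"turn":0},{"dx":-2,"dy":1,"dz":134,"turn":0},{"dx":-2,"dy":1,"dz":134,"turn":0},{"dx":-2,"dy":1,"dz":134,"turn":0}]' 80 && python3 -m creep '[{"dx":0,"dy":0,"dz":0,"turn":0},{"dx":0,"dy":0,"dz":0,"turn":0},{"dx":0,"dy":0,"dz":0,"turn":0},{"dx":0,"dy":0,"dz":0,"turn":0},{"dx":0,"dy":0,"dz":0,"turn":0},{"dx":0,"dy":0,"dz":0,"turn":0},{"dx":0,"dy":0,"dz":0,"turn":0},{"dx":0,"dy":0,"dz":0,"turn":0}]' 50 25
```

```text
time_s: 5.38
tool_pos: [0.5667, 0.1638, 0.0071]
eef_rot: [3.14, -0.001, 1.627]
wrist_force: [-0.0, 0.8, 0.5]
grip_width: 0.0798
grip_force: 0.0
time_s: 6.05
tool_pos: [0.5664, 0.1634, 0.0069]
eef_rot: [3.14, 0.0, 1.627]
wrist_force: [-1.1, -1.0, 6.4]
grip_width: 0.0619
grip_force: 25.0
```

```bash
python3 -m creep '[{"dx":0,"dy":0,"dz":-15,"turn":0},{"dx":0,"dy":0,"dz":-45,"turn":0},{"dx":0,"dy":0,"dz":-80,"turn":0},{"dx":0,"dy":0,"dz":-100,"turn":0},{"dx":-30,"dy":-20,"dz":-110,"turn":0.1},{"dx":-60,"dy":-40,"dz":-110,"turn":0.22},{"dx":-90,"dy":-60,"dz":-110,"turn":0.34},{"dx":-120,"dy":-80,"dz":-110,"turn":0.46},{"dx":-150,"dy":-100,"dz":-110,"turn":0.58},{"dx":-180,"dy":-118,"dz":-110,"turn":0.7},{"dx":-196,"dy":-128,"dz":-110,"turn":0.82},{"dx":-196,"dy":-128,"dz":-100,"turn":0.94},{"dx":-196,"dy":-128,"dz":-85,"turn":1.06},{"dx":-196,"dy":-128,"dz":-70,"turn":1.18},{"dx":-196,"dy":-128,"dz":-60,"turn":1.3},{"dx":-196,"dy":-128,"dz":-50,"turn":1.42},{"dx":-196,"dy":-128,"dz":-40,"turn":1.54},{"dx":-196,"dy":-128,"dz":-30,"turn":1.627},{"dx":-196,"dy":-128,"dz":-30,"turn":1.627},{"dx":-196,"dy":-128,"dz":-30,"turn":1.627}]' 50 25
```

```text
time_s: 7.72
tool_pos: [0.4488, -0.0391, 0.0362]
eef_rot: [-3.142, 0.001, 0.003]
wrist_force: [1.0, 0.4, -0.7]
grip_width: 0.0613
grip_force: 25.0
```

```bash
python3 -m creep '[{"dx":0,"dy":0,"dz":15,"turn":0},{"dx":0,"dy":0,"dz":26,"turn":0},{"dx":0,"dy":0,"dz":32,"turn":0},{"dx":0,"dy":0,"dz":32,"turn":0},{"dx":0,"dy":0,"dz":32,"turn":0}]' 50 25 && python3 -m creep '[{"dx":0,"dy":0,"dz":0,"turn":0},{"dx":0,"dy":0,"dz":0,"turn":0},{"dx":0,"dy":0,"dz":0,"turn":0},{"dx":0,"dy":0,"dz":0,"turn":0},{"dx":0,"dy":0,"dz":-20,"turn":0},{"dx":0,"dy":0,"dz":-60,"turn":0},{"dx":0,"dy":0,"dz":-100,"turn":0},{"dx":0,"dy":0,"dz":-140,"turn":0},{"dx":0,"dy":0,"dz":-140,"turn":-1.57},{"dx":0,"dy":0,"dz":-140,"turn":-1.57},{"dx":0,"dy":0,"dz":-140,"turn":-1.57},{"dx":0,"dy":0,"dz":-140,"turn":-1.57},{"dx":0,"dy":0,"dz":-140,"turn":-1.57},{"dx":0,"dy":0,"dz":-140,"turn":-1.57},{"dx":0,"dy":0,"dz":-140,"turn":-1.57},{"dx":0,"dy":0,"dz":-140,"turn":-1.57},{"dx":0,"dy":0,"dz":-140,"turn":-1.57},{"dx":0,"dy":0,"dz":-140,"turn":-1.57},{"dx":0,"dy":0,"dz":-140,"turn":-1.57},{"dx":0,"dy":0,"dz":-140,"turn":-1.57}]' 78 25 && python3 -m creep '[{"dx":0,"dy":0,"dz":0,"turn":-0.12},{"dx":0,"dy":0,"dz":0,"turn":-0.12},{"dx":0,"dy":0,"dz":0,"turn":-0.12},{"dx":0,"dy":0,"dz":0,"turn":-0.12}]' 40 && python3 - <<'E'
from h import *
o=robot.get_obs(); print(o['tool_pos'],o['eef_rot'])
p=cam('wrist')
for r in nets.pinpoint(p,'bar_double')[:2]: print(r['xy'],r['conf'],ray(p,r['xy'],.0)[:2])
axis(p,'bar_double',None,.016)
q=cam('top')
for s,c in(('w',p),('t',q)):
  for n,z in (('stage',0),('bar_seat',.03),('lever_knob',.085),('lever_pivot',.085)):
    print(s,n,[(r['xy'],round(r['conf'],2),ray(c,r['xy'],z)[:2].round(4).tolist()) for r in nets.pinpoint(c,n)[:2]])
im=p['pixels'].copy()
cv2.circle(im,tuple(int(v) for v in proj(p,[*o['tool_pos'][:2],.016])),2,(0,0,255),-1)
cv2.imwrite('pics/w4.png',cv2.resize(im,(800,600)))
E
```

```text
time_s: 8.13
tool_pos: [0.4489, -0.0394, 0.0039]
eef_rot: [-3.141, 0.001, 0.001]
wrist_force: [0.6, -0.1, -1.6]
grip_width: 0.0615
grip_force: 25.0
time_s: 9.8
tool_pos: [0.449, -0.0396, 0.1441]
eef_rot: [3.141, 0.0, 1.506]
wrist_force: [-0.0, -0.1, -0.7]
grip_width: 0.0781
grip_force: 0.0
time_s: 10.13
tool_pos: [0.449, -0.0396, 0.144]
eef_rot: [3.142, 0.0, 1.616]
wrist_force: [1.0, -0.0, -0.6]
grip_width: 0.0559
grip_force: 0.0
[ 0.4490149  -0.03963168  0.14395988] [3.14153425e+00 8.03650077e-05 1.61621947e+00]
[254.1, 181.3] 0.59 [ 0.44945631 -0.03926795]
bar_double 0.88 c [ 0.4484 -0.0377] ang 1.544 L 0.0635 0.0256
w stage []
w bar_seat []
w lever_knob []
w lever_pivot []
t stage [([371.2, 204.5], 0.76, [0.5403, -0.2317])]
t bar_seat [([375.5, 202.1], 0.84, [0.5452, -0.2353]), ([187.6, 197.9], 0.51, [0.5518, 0.2566])]
t lever_knob [([330.0, 198.8], 0.84, [0.5493, -0.1063])]
t lever_pivot [([279.5, 139.0], 0.33, [0.6995, 0.0207])]
```

View pics/w4.png

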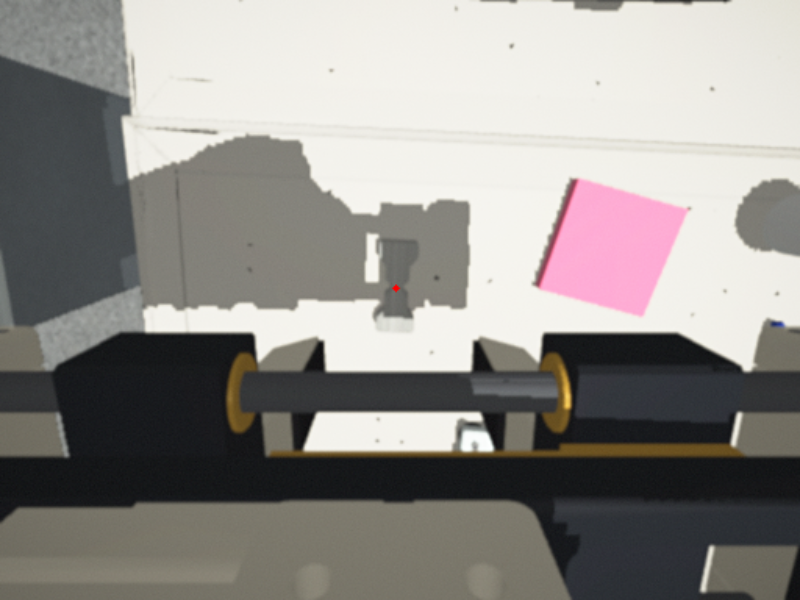

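The bar lies in the finger shadow at (396,288), right under the red TCP mark. Next: descend and grip its gauge.

```bash
python3 -m creep '[{"dx":0,"dy":0,"dz":35,"turn":0.045},{"dx":0,"dy":0,"dz":75,"turn":0.045},{"dx":0,"dy":0,"dz":105,"turn":0.045},{"dx":0,"dy":0,"dz":125,"turn":0.045},{"dx":0,"dy":0,"dz":134,"turn":0.045},{"dx":0,"dy":0,"dz":138,"turn":0.045},{"dx":0,"dy":0,"dz":138,"turn":0.045},{"dx":0,"dy":0,"dz":138,"turn":0.045}]' 40 && python3 -m creep '[{"dx":0,"dy":0,"dz":0,"turn":0},{"dx":0,"dy":0,"dz":0,"turn":0},{"dx":0,"dy":0,"dz":0,"turn":0},{"dx":0,"dy":0,"dz":0,"turn":0},{"dx":0,"dy":0,"dz":0,"turn":0},{"dx":0,"dy":0,"dz":0,"turn":0},{"dx":0,"dy":0,"dz":0,"turn":0}]' 5 30
```

```text
time_s: 11.4
tool_pos: [0.4501, -0.0394, 0.0068]
eef_rot: [3.14, 0.0, 1.575]
wrist_force: [-0.2, 1.1, 0.4]
grip_width: 0.04
grip_force: 0.0
time_s: 11.98
tool_pos: [0.4493, -0.0399, 0.0064]
eef_rot: [3.141, 0.001, 1.575]
wrist_force: [-2.4, -0.0, 7.2]
grip_width: 0.0155
grip_force: 30.0
```

```bash
python3 -m creep '[{"dx":0,"dy":0,"dz":-15,"turn":0},{"dx":0,"dy":0,"dz":-50,"turn":0},{"dx":0,"dy":0,"dz":-90,"turn":0},{"dx":0,"dy":0,"dz":-130,"turn":0},{"dx":-20,"dy":10,"dz":-165,"turn":0},{"dx":-50,"dy":20,"dz":-190,"turn":0},{"dx":-85,"dy":35,"dz":-194,"turn":0},{"dx":-120,"dy":50,"dz":-194,"turn":0},{"dx":-155,"dy":65,"dz":-194,"turn":0},{"dx":-190,"dy":80,"dz":-194,"turn":0},{"dx":-220,"dy":90,"dz":-194,"turn":0},{"dx":-230,"dy":90,"dz":-194,"turn":0},{"dx":-230,"dy":90,"dz":-194,"turn":0},{"dx":-230,"dy":90,"dz":-194,"turn":0},{"dx":-230,"dy":90,"dz":-194,"turn":0}]' 5 30 && python3 - <<'E'
from h import *
o=robot.get_obs(); print(o['tool_pos'],o['eef_rot'])
p=cam('wrist')
for n,z in (('stage',0),('bar_seat',.03),('lever_knob',.085),('lever_pivot',.085),('end_stop',0)):
    print(n,[(r['xy'],round(r['conf'],2),ray(p,r['xy'],z)[:2].round(4).tolist()) for r in nets.pinpoint(p,n)[:2]])
axis(p,'stage',None,.0)
axis(p,'bar_double',None,.2)
cv2.imwrite('pics/w5.png',cv2.resize(p['pixels'],(800,600)))
E
```

```text
time_s: 13.23
tool_pos: [0.5397, -0.2668, 0.1998]
eef_rot: [-3.141, -0.001, 1.577]
wrist_force: [-0.1, 0.8, -0.9]
grip_width: 0.0151
grip_force: 30.0
[ 0.5396657  -0.2667649   0.19976018] [-3.14093701e+00 -1.35069018e-03  1.57721693e+00]
stage [([262.3, 153.5], 0.63, [0.5501, -0.2422])]
bar_seat [([257.1, 156.7], 0.9, [0.5433, -0.2425])]
lever_knob [([271.2, 17.2], 0.9, [0.554, -0.115])]
lever_pivot [([263.6, 97.3], 0.59, [0.5484, -0.1808])]
end_stop []
stage 0.66 c [ 0.5501 -0.2027] ang 1.526 L 0.2477 0.1003
bar_double 0.78 c [ 0.5407 -0.2677] ang -1.545 L 0.0268 0.0681
bar_double 0.48 c [ 0.5459 -0.1735] ang 1.254 L 0.0522 0.0182
```

View pics/w5.png

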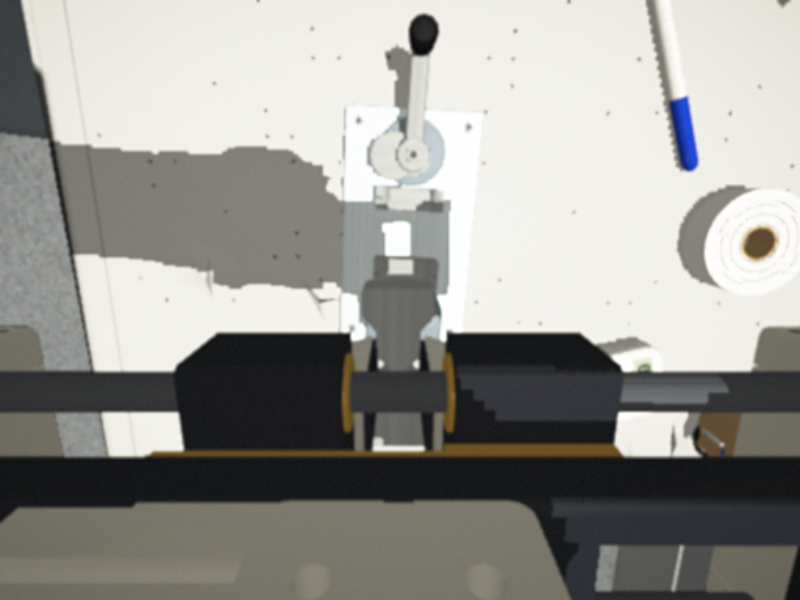

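The lever is open, with its knob at (424,32), the pivot screw at (413,154), the +y cheeks at (375–447,197), and the -y cheeks partly hidden by the held bar at (400,265). The stage is yawed slightly. I'll back off a little in -y for an unobstructed view of both cheek pairs.

```bash
python3 -m creep '[{"dx":-30,"dy":6,"dz":0,"turn":0.0},{"dx":-62,"dy":6,"dz":0,"turn":0.0},{"dx":-62,"dy":6,"dz":0,"turn":0.0},{"dx":-62,"dy":6,"dz":0,"turn":0.0},{"dx":-62,"dy":6,"dz":0,"turn":0.0},{"dx":-62,"dy":6,"dz":0,"turn":0.0}]' && python3 - <<'E'
from h import *
o=robot.get_obs(); print(o['tool_pos'],o['eef_rot'])
p=cam('wrist')
for n,z in (('stage',0),('bar_seat',.03),('lever_knob',.085),('lever_pivot',.085)):
    print(n,[(r['xy'],round(r['conf'],2),ray(p,r['xy'],z)[:2].round(4).tolist()) for r in nets.pinpoint(p,n)[:2]])
axis(p,'bar_double',None,.2)
a=p['pixels'][55:220,200:320]; cv2.imwrite('pics/w6.png',cv2.resize(a,None,fx=3.6,fy=3.6,interpolation=cv2.INTER_CUBIC))
cv2.imwrite('w6full.png',p['pixels']); np.savez('w6',**{k:p[k] for k in('Rw','tw','fx','fy','cx','cy')})
E
```

```text
time_s: 14.13
tool_pos: [0.5465, -0.3297, 0.2]
eef_rot: [3.141, -0.001, 1.576]
wrist_force: [-0.0, -0.3, -0.7]
grip_width: 0.0152
grip_force: 30.0
[ 0.54649292 -0.32970317  0.19998025] [ 3.14144261e+00 -8.11494545e-04  1.57640306e+00]
stage [([256.9, 99.7], 0.79, [0.5498, -0.2404])]
bar_seat [([252.6, 95.4], 0.6, [0.5448, -0.2378])]
lever_knob []
lever_pivot [([257.8, 20.1], 0.8, [0.5495, -0.1802])]
bar_double 0.83 c [ 0.5475 -0.3307] ang -1.545 L 0.0268 0.0682
```

View pics/w6.png

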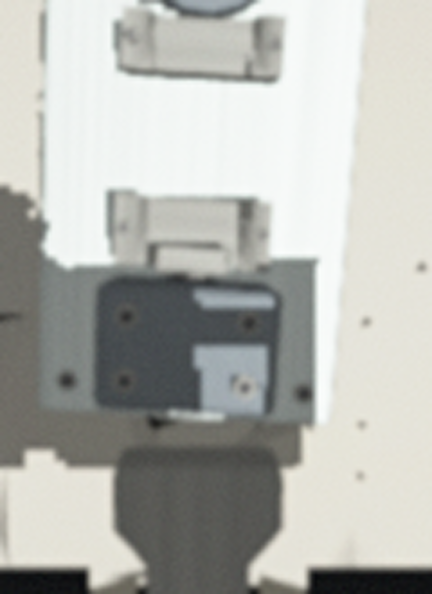

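The crop shows the +y cheeks (outer edges 115–285, row 42), the -y cheeks (108–271, row 228) and the end block; the bar is held straight. Next I'll compute the stage pose from these.

```bash
python3 - <<'E'
from h import *
p=dict(np.load('w6.npz'))
f=lambda u,v,z:ray(p,(200+u/3.6,55+v/3.6),z)[:2]
A=f(200,42,.039);B=f(189,228,.039);d=A-B
print(A,B,np.hypot(*d),np.arctan2(d[1],d[0]))
u=d/np.hypot(*d); print('seat from cheeks',B+u*.0235, A-u*.031)
for a,b,z in (((115,42),(285,42),.039),((108,228),(271,228),.039),((120,73),(282,80),.039),((107,190),(270,198),.039),((45,60),(43,400),.005),((362,60),(325,420),.005),((98,408),(268,412),.072),((127,316),(249,323),.072),((125,380),(245,385),.072)):
    e=f(*b,z)-f(*a,z); print(a,b,np.hypot(*e).round(4),np.arctan2(e[1],e[0]).round(3), ((f(*b,z)+f(*a,z))/2).round(4))
E
```

```text
[ 0.54788008 -0.20987373] [ 0.54484517 -0.26239446] 0.05260834510917289 1.5130753589133237
seat from cheeks [ 0.54620086 -0.2389336 ] [ 0.54609173 -0.2408221 ]
(115, 42) (285, 42) 0.0495 0.005 [ 0.5479 -0.2099]
(108, 228) (271, 228) 0.0496 0.005 [ 0.545  -0.2624]
(120, 73) (282, 80) 0.0476 -0.035 [ 0.5482 -0.2193]
(107, 190) (270, 198) 0.0492 -0.042 [ 0.5447 -0.2525]
(45, 60) (43, 400) 0.1112 -1.609 [ 0.4957 -0.2654]
(362, 60) (325, 420) 0.1185 -1.636 [ 0.5966 -0.2684]
(98, 408) (268, 412) 0.0484 -0.019 [ 0.5436 -0.3127]
(127, 316) (249, 323) 0.034 -0.052 [ 0.5449 -0.2872]
(125, 380) (245, 385) 0.034 -0.037 [ 0.5441 -0.3049]
```

```bash
python3 -m creep '[{"dx":35,"dy":0,"dz":0,"turn":0.053},{"dx":70,"dy":0,"dz":0,"turn":0.053},{"dx":98,"dy":0,"dz":20,"turn":0.053},{"dx":98,"dy":0,"dz":55,"turn":0.053},{"dx":98,"dy":0,"dz":90,"turn":0.053},{"dx":98,"dy":0,"dz":120,"turn":0.053},{"dx":98,"dy":0,"dz":128,"turn":0.053},{"dx":98,"dy":0,"dz":128,"turn":0.053},{"dx":98,"dy":0,"dz":128,"turn":0.053},{"dx":98,"dy":0,"dz":128,"turn":0.053}]' && python3 - <<'E'
from h import *
o=robot.get_obs(); print(o['tool_pos'],o['eef_rot'])
p=cam('wrist')
axis(p,'bar_double',None,o['tool_pos'][2]+.0096)
a=p['pixels'][75:240,180:340]; cv2.imwrite('pics/w7.png',cv2.resize(a,None,fx=3.6,fy=3.6,interpolation=cv2.INTER_CUBIC))
np.savez('w7',**{k:p[k] for k in('Rw','tw','fx','fy','cx','cy')})
E
```

```text
time_s: 15.27
tool_pos: [0.5477, -0.2335, 0.0741]
eef_rot: [3.138, 0.001, 1.522]
wrist_force: [0.1, 0.3, -1.7]
grip_width: 0.0153
grip_force: 30.0
[ 0.54770949 -0.23346138  0.0740762 ] [3.13819085e+00 8.08652053e-04 1.52173458e+00]
bar_double 0.57 c [ 0.5491 -0.2304] ang 1.501 L 0.0641 0.0247
```

View pics/w7.png

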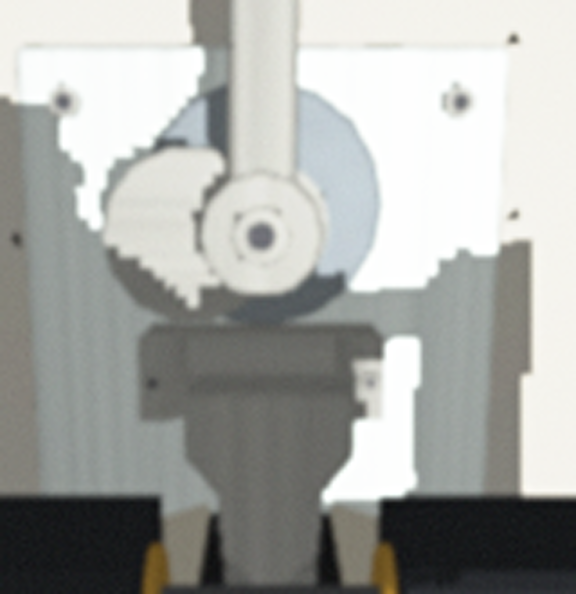

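```bash
python3 - <<'E'
from h import *
p=dict(np.load('w7.npz'))
f=lambda u,v,z:ray(p,(180+u/3.6,75+v/3.6),z)
print(-p['Rw'].T@p['tw'])
for n,a in dict(head=(269.5,395,.0837),pivot=(260,235,.085),cheek=(260.5,345,.039),cl=(139,345,.039),cr=(382,345,.039),s1=(63,101,.006),s2=(458,101,.006)).items():
    X=f(*a); print(n,X[:2].round(4),'tool',tool(X).round(1))
E
```

```text
[ 0.55159054 -0.167349    0.23179351]
head [ 0.5504 -0.2016] tool [32.3  1.4 -9.6]
pivot [ 0.5503 -0.1778] tool [ 56.   0. -11.]
cheek [ 0.5489 -0.2019] tool [31.9 -0.3 35.1]
cl [ 0.5255 -0.2008] tool [ 31.9 -23.7  35. ]
cr [ 0.5722 -0.2031] tool [31.9 23.1 35.2]
s1 [ 0.5092 -0.1533] tool [ 78.6 -42.5  67.9]
s2 [ 0.5931 -0.1574] tool [78.6 41.5 68.2]
```

```bash
python3 -m creep '[{"dx":3.3,"dy":-1.8,"dz":0,"turn":0},{"dx":3.3,"dy":-1.8,"dz":10,"turn":0},{"dx":3.3,"dy":-1.8,"dz":18,"turn":0},{"dx":3.3,"dy":-1.8,"dz":24,"turn":0},{"dx":3.3,"dy":-1.8,"dz":28,"turn":0},{"dx":3.3,"dy":-1.8,"dz":31,"turn":0},{"dx":3.3,"dy":-1.8,"dz":31,"turn":0}]' && python3 -m creep '[{"dx":0,"dy":0,"dz":2,"turn":0},{"dx":0,"dy":0,"dz":4,"turn":0},{"dx":0,"dy":0,"dz":5.5,"turn":0},{"dx":0,"dy":0,"dz":6.5,"turn":0},{"dx":0,"dy":0,"dz":6.5,"turn":0}]'
```

```text
time_s: 15.95
tool_pos: [0.5446, -0.2296, 0.0403]
eef_rot: [3.141, -0.0, 1.522]
wrist_force: [1.3, -0.5, -1.8]
grip_width: 0.0151
grip_force: 30.0
time_s: 16.37
tool_pos: [0.5446, -0.2298, 0.0364]
eef_rot: [3.141, 0.001, 1.522]
wrist_force: [-3.9, 1.2, 15.0]
grip_width: 0.0151
grip_force: 30.0
```

```bash
python3 -m creep '[{"dx":0,"dy":0,"dz":-1.5,"turn":0},{"dx":0,"dy":0,"dz":-1.5,"turn":0},{"dx":0,"dy":0,"dz":-1.5,"turn":0},{"dx":0,"dy":0,"dz":-1.5,"turn":0},{"dx":0,"dy":0,"dz":-1.5,"turn":0}]' 30 && python3 -m creep '[{"dx":0,"dy":0,"dz":-20,"turn":0},{"dx":0,"dy":0,"dz":-50,"turn":0},{"dx":-20,"dy":0,"dz":-90,"turn":0},{"dx":-55,"dy":0,"dz":-130,"turn":0},{"dx":-70,"dy":0,"dz":-140,"turn":0},{"dx":-70,"dy":0,"dz":-140,"turn":0},{"dx":-70,"dy":0,"dz":-140,"turn":0},{"dx":-70,"dy":0,"dz":-140,"turn":0}]' 40 && python3 - <<'E'
from h import *
o=robot.get_obs(); print(o['tool_pos'],o['eef_rot'])
p=cam('wrist')
for n,z in (('bar_seat',.03),('lever_knob',.085),('lever_pivot',.085),('bar_double',.03)):
    print(n,[(r['xy'],round(r['conf'],2),ray(p,r['xy'],z)[:2].round(4).tolist()) for r in nets.pinpoint(p,n)[:2]])
axis(p,'bar_double',None,.046)
a=p['pixels'][0:210,150:400]; cv2.imwrite('pics/w8.png',cv2.resize(a,None,fx=2.8,fy=2.8,interpolation=cv2.INTER_CUBIC))
E
```

```text
time_s: 16.78
tool_pos: [0.5439, -0.2297, 0.0356]
eef_rot: [-3.141, -0.0, 1.522]
wrist_force: [-1.2, 0.4, -0.4]
grip_width: 0.0302
grip_force: 0.0
time_s: 17.45
tool_pos: [0.5402, -0.2991, 0.1752]
eef_rot: [-3.141, -0.001, 1.522]
wrist_force: [0.4, 0.3, -0.9]
grip_width: 0.0396
grip_force: 0.0
[ 0.54020122 -0.29913979  0.17520873] [-3.14063870e+00 -9.32970783e-04  1.52151628e+00]
bar_seat [([255.8, 130.0], 0.78, [0.545, -0.2439])]
lever_knob []
lever_pivot [([258.0, 52.6], 0.65, [0.5497, -0.181])]
bar_double [([255.8, 113.9], 0.8, [0.5458, -0.2276])]
bar_double 0.88 c [ 0.5464 -0.2288] ang 1.511 L 0.0607 0.0258
```

View pics/w8.png

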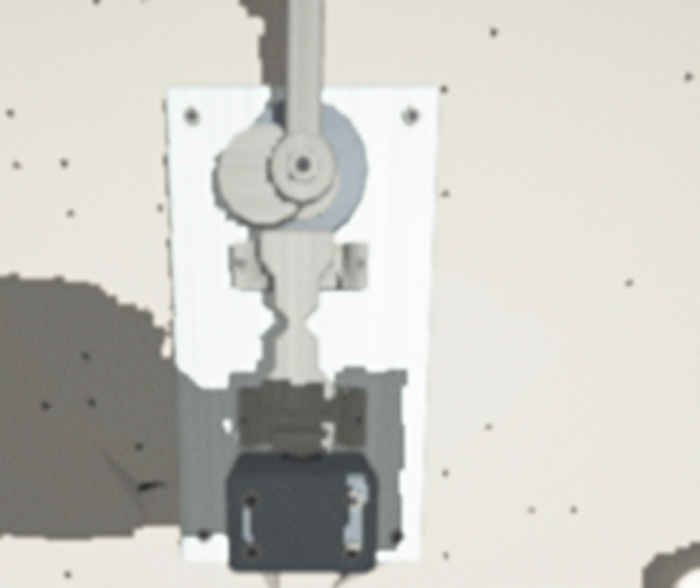

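The bar lies seated, with both heads between their cheeks (pixels (300,265) and (300,410)), next to the open cam; the lever points up, pivot at (303,164). Next, the knob.

```bash
python3 -m creep '[{"dx":40,"dy":1,"dz":0,"turn":0},{"dx":80,"dy":2,"dz":0,"turn":0},{"dx":120,"dy":3,"dz":10,"turn":0},{"dx":160,"dy":4,"dz":20,"turn":0},{"dx":184,"dy":4,"dz":30,"turn":0},{"dx":184,"dy":4,"dz":30,"turn":0},{"dx":184,"dy":4,"dz":30,"turn":0},{"dx":184,"dy":4,"dz":30,"turn":0},{"dx":184,"dy":4,"dz":30,"turn":0}]' 44 && python3 - <<'E'
from h import *
o=robot.get_obs(); print(o['tool_pos'],o['eef_rot'])
p=cam('wrist')
for r in nets.pinpoint(p,'lever_knob')[:2]+nets.recognise(p,'lever_knob')[:1]:
    X=ray(p,r['xy'],.085); print(r['xy'],r['conf'],X.round(4),tool(X).round(1))
p=cam('side')
for r in nets.pinpoint(p,'lever_knob')[:2]:
    print(r['xy'],r['conf'],proj(p,[.5535,-.1155,.085]))
E
```

```text
time_s: 18.5
tool_pos: [0.5539, -0.1178, 0.146]
eef_rot: [3.141, 0.001, 1.52]
wrist_force: [0.3, 0.5, -0.3]
grip_width: 0.0438
grip_force: 0.0
[ 0.55393276 -0.11777108  0.14597405] [3.14142363e+00 7.65911541e-04 1.51973320e+00]
[254.6, 198.0] 0.77 [ 0.5552 -0.1131  0.085 ] [ 4.7  1.  61.1]
[252.7, 209.0] 0.6 [ 0.5532 -0.1223  0.085 ] [-4.6 -0.5 61.1]
[243.2, 224.4] 0.77 [np.float64(243.1698050866684), np.float64(224.6871259672755)]
```

```bash
python3 -m creep '[{"dx":2,"dy":0,"dz":30,"turn":0},{"dx":2,"dy":0,"dz":55,"turn":0},{"dx":2,"dy":0,"dz":72,"turn":0},{"dx":2,"dy":0,"dz":82,"turn":0},{"dx":2,"dy":0,"dz":82,"turn":0},{"dx":2,"dy":0,"dz":82,"turn":0}]' 44 && python3 -m creep '[{"dx":0,"dy":0,"dz":0,"turn":0},{"dx":0,"dy":0,"dz":0,"turn":0},{"dx":0,"dy":0,"dz":0,"turn":0},{"dx":0,"dy":0,"dz":0,"turn":0},{"dx":0,"dy":0,"dz":0,"turn":0},{"dx":0,"dy":0,"dz":0,"turn":0}]' 8 20 && python3 - <<'E'
from h import *
o=robot.get_obs(); t=o['tool_pos']; P=np.array([.5490,-.180]); print(t, np.hypot(*(t[:2]-P)))
a0=np.arctan2(*(t[:2]-P)[::-1]); r=.065; print(a0)
for k in np.arange(0,13):
    a=a0+(3.07-a0)*k/12; X=[*(P+r*np.array([np.cos(a),np.sin(a)])-(P+r*np.array([np.cos(a0),np.sin(a0)]))+t[:2]),t[2]]
    print(k,round(a,2),tool(X).round(1)[:2],-round(1.2*k/12,2))
E
```

```text
time_s: 19.25
tool_pos: [0.554, -0.1141, 0.064]
eef_rot: [-3.141, -0.0, 1.522]
wrist_force: [0.3, -0.7, 0.1]
grip_width: 0.0439
grip_force: 0.0
time_s: 19.75
tool_pos: [0.554, -0.1142, 0.0645]
eef_rot: [3.141, 0.0, 1.522]
wrist_force: [-1.2, -0.9, 4.2]
grip_width: 0.0166
grip_force: 20.0
[ 0.55404718 -0.1141877   0.06447032] 0.06600555620760487
1.4942556636088042
0 1.49 [0. 0.] -0.0
1 1.63 [-0.3 -8.5] -0.1
2 1.76 [ -1.8 -16.9] -0.2
3 1.89 [ -4.3 -25.1] -0.3
4 2.02 [ -7.9 -32.8] -0.4
5 2.15 [-12.4 -40. ] -0.5
6 2.28 [-17.9 -46.6] -0.6
7 2.41 [-24.1 -52.4] -0.7
8 2.54 [-31.1 -57.3] -0.8
9 2.68 [-38.7 -61.2] -0.9
10 2.81 [-46.7 -64.2] -1.0
11 2.94 [-55. -66.] -1.1
12 3.07 [-63.5 -66.8] -1.2
```

```bash
python3 -m creep '[{"dx":-0.3,"dy":-8.5,"dz":0,"turn":-0.1},{"dx":-1.8,"dy":-17,"dz":0,"turn":-0.2},{"dx":-4.3,"dy":-25,"dz":0,"turn":-0.3},{"dx":-8,"dy":-33,"dz":0,"turn":-0.4},{"dx":-12.4,"dy":-40,"dz":0,"turn":-0.5},{"dx":-18,"dy":-46.6,"dz":0,"turn":-0.6},{"dx":-24,"dy":-52.4,"dz":0,"turn":-0.7},{"dx":-31,"dy":-57.3,"dz":0,"turn":-0.8},{"dx":-38.7,"dy":-61.2,"dz":0,"turn":-0.9},{"dx":-46.7,"dy":-64.2,"dz":0,"turn":-1.0},{"dx":-55,"dy":-66,"dz":0,"turn":-1.1},{"dx":-63.5,"dy":-66.8,"dz":0,"turn":-1.2},{"dx":-65,"dy":-66.8,"dz":0,"turn":-1.2},{"dx":-65,"dy":-66.8,"dz":0,"turn":-1.2}]' 8 20
```

```text
time_s: 20.92
tool_pos: [0.483, -0.1715, 0.0643]
eef_rot: [3.137, -0.004, 2.725]
wrist_force: [-5.9, 8.7, 10.7]
grip_width: 0.016
grip_force: 20.0
```

```bash
python3 -m creep '[{"dx":-1,"dy":-2,"dz":0,"turn":0},{"dx":-1.6,"dy":-3.7,"dz":0,"turn":0},{"dx":-1.6,"dy":-3.7,"dz":0,"turn":0},{"dx":-1.6,"dy":-3.7,"dz":0,"turn":0}]' 8 20 && python3 -m creep '[{"dx":0,"dy":0,"dz":0,"turn":0},{"dx":0,"dy":0,"dz":0,"turn":0},{"dx":0,"dy":0,"dz":0,"turn":0},{"dx":0,"dy":0,"dz":0,"turn":0},{"dx":0,"dy":0,"dz":-25,"turn":0},{"dx":0,"dy":0,"dz":-60,"turn":0},{"dx":0,"dy":0,"dz":-100,"turn":0},{"dx":0,"dy":0,"dz":-140,"turn":0},{"dx":0,"dy":-35,"dz":-170,"turn":0.12},{"dx":0,"dy":-70,"dz":-170,"turn":0.24},{"dx":0,"dy":-105,"dz":-170,"turn":0.36},{"dx":0,"dy":-105,"dz":-170,"turn":0.48},{"dx":0,"dy":-105,"dz":-170,"turn":0.6},{"dx":0,"dy":-105,"dz":-170,"turn":0.72},{"dx":0,"dy":-105,"dz":-170,"turn":0.84},{"dx":0,"dy":-105,"dz":-170,"turn":0.96},{"dx":0,"dy":-105,"dz":-170,"turn":1.08},{"dx":0,"dy":-105,"dz":-170,"turn":1.2},{"dx":0,"dy":-105,"dz":-170,"turn":1.2},{"dx":0,"dy":-105,"dz":-170,"turn":1.2}]' 40 20 && python3 - <<'E'
from h import *
o=robot.get_obs(); print(o['tool_pos'],o['eef_rot'])
p=cam('wrist')
for n,z in (('bar_seat',.03),('lever_knob',.085),('lever_pivot',.085),('bar_double',.03)):
    print(n,[(r['xy'],round(r['conf'],2),ray(p,r['xy'],z)[:2].round(4).tolist()) for r in nets.pinpoint(p,n)[:2]])
axis(p,'bar_double',None,.046)
a=p['pixels'][0:215,150:420]; cv2.imwrite('pics/w9.png',cv2.resize(a,None,fx=2.7,fy=2.7,interpolation=cv2.INTER_CUBIC))
E
```

```text
time_s: 21.25
tool_pos: [0.483, -0.172, 0.0643]
eef_rot: [3.134, -0.005, 2.728]
wrist_force: [-5.6, 16.1, 9.9]
grip_width: 0.0162
grip_force: 20.0
time_s: 22.92
tool_pos: [0.441, -0.2762, 0.2341]
eef_rot: [-3.142, 0.001, 1.525]
wrist_force: [0.1, 0.7, -0.7]
grip_width: 0.0405
grip_force: 0.0
[ 0.44102648 -0.2761961   0.23413848] [-3.14157940e+00  1.10929815e-03  1.52475320e+00]
bar_seat [([336.1, 140.9], 0.87, [0.5469, -0.2416])]
lever_knob [([291.9, 74.9], 0.79, [0.485, -0.1683])]
lever_pivot [([354.3, 84.1], 0.82, [0.5486, -0.1801])]
bar_double [([337.8, 141.1], 0.72, [0.549, -0.2419]), ([335.4, 140.6], 0.15, [0.546, -0.2412])]
bar_double 0.65 c [ 0.5458 -0.2393] ang 1.514 L 0.0622 0.0278
```

View pics/w9.png

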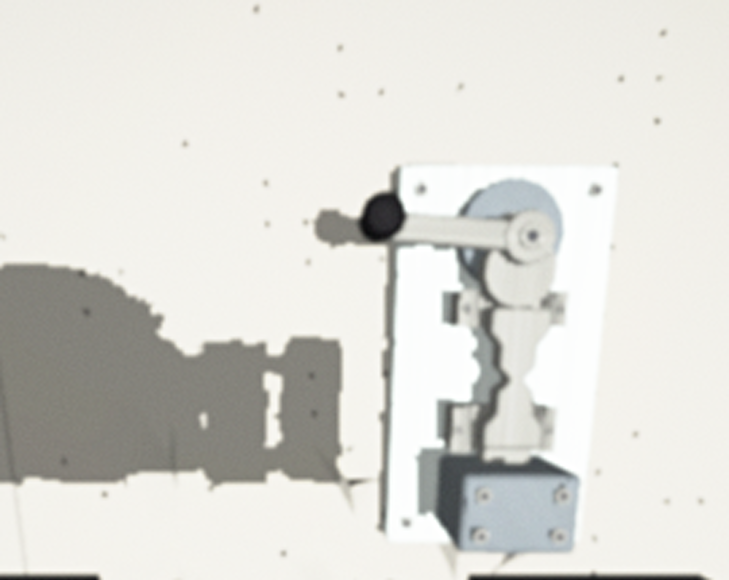

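The lever points along stage -x at its stop (knob (383,216)), and the cam presses the bar home (bar (515,380)) against the end stop. The bar is flat between its cheeks.

```bash
python3 -c "
from h import *
print(job.job_done())"
```

```text
the job is handed in; nothing more can be done
None
```

The double-notched bar, matching the sample on the job note, is seated in the stage and clamped with the cam lever at its stop. The job was handed in at about 23 s of the 67 s allowed; the hand-in returned no verdict, and the end-stop force was not measured.

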